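# Load a carved stone into a hinged drilling jig, pin the leaf and keep it pressed shut

## Robot

A 6-joint arm with a two-finger parallel gripper is mounted at the origin on a cart in front of the work surface, level with it; the furniture and walls round the work are solid. World frame = base frame: x ahead of the robot, y to its left, z up, the work surface at z = 0. Lengths are in m, angles in degrees, forces in N, time in s.
With the tool pointing down it reaches from about 0.275 to 0.875 m from the base axis. Payload 12.5 kg.
Tool frame: the origin (TCP) lies midway between the tips of the shut fingers; the grasp point (between the pads) lies 19 mm behind it; z points along the fingers, y is the direction in which the jaws open and shut (so a half turn about z gives the same grasp; the last joint's range is limited). The gripper opens to 85 mm and grips with 20 to 120 N. Pads are 22 mm wide; open, the fingers measure 114 mm over their backs; the gripper's body (76 mm by 85 mm) begins 54 mm behind the grasp point. The pads swing forward as they close: fully open they stand 13 mm farther back than shut.
Start: joints at [65.741, 20.094, 94.641, -0, 65.266, -4.847], TCP at [0.183, 0.519, 0.231] pointing down, gripper open.
Joint ranges: [-157.81, 157.81], [-45, 120.19], [0.68, 151.7], [-89.99, 269.99], [4.06, 180], [-164.3, 164.3]. Speed limits (degrees/s): [127.2, 127.2, 159.86, 180, 180, 180].

## Interface

Orientations are given as [roll, pitch, yaw] about the fixed x, y, z axes, in that order (R = Rz(yaw) Ry(pitch) Rx(roll)).
In Python, from station import r gives the robot as it stands.
- The arm moves only by the tool move_arm, never from a script. Its argument "series" is a list that holds one entry, the list of rows, each a list of 5 numbers: the closure, from 0 (fully open) to 1 (shut), then the shift along the tool's x, y, z in mm, then the turn about the tool's z in rad. In form: [[[gripper, x, y, z, roll], ...]]. A call has 1 to 20 rows; each row shifts and turns the commanded pose from where the row before left it, along the tool's axes as they then stand; what a row does not reach is not made up. A row lasts 1/10 s, in which the tool goes at most 50 mm and 8.59 degrees, less where a joint would pass 70% of its speed; a pose out of reach is approached as far as the arm can. A call with a gripper value outside its range is refused whole. The fingers move at their own pace and stop on an object; the grip force is fixed at half the most. Time passes only in rows, so rows that do not move let the fingers close. It gives the time, the measured TCP pose, the force and the opening at its end, in the units of the state.
- r.sense(): the state, without advancing time (a new reading comes with each control period).
- r.capture(name): name is "side" or "top" or "wrist"; returns a dict with "img" (384x512x3 uint8, red, green, blue), "mtx" (3x3 intrinsics, pixels), "extrinsics" (4x4, takes a point from world to camera coordinates). Camera axes: x right, y up, looking along -z (the intrinsics and any distortion apply to the point x, -y, -z); pixel columns grow to the right and rows downward; lengths in m; the calibration is good to about 2 mm. A picture is of the moment at which its call begins. There is no depth.
- r.hand_in(): hands the job in, once; it reports no verdict.
The state is a dict: "time_s": time; "joint_positions": joint angles; "qvel": joint speeds; "tau": joint torques, N m; "ee_pos": TCP position; "tcp_rot": TCP orientation; "ft_force": force on the tool from outside, world axes, zero at the start; "moment": the same for the moment, N m; "gripper_width": finger opening in m.
Only numpy, scipy, OpenCV 4.12 (cv2) and the standard library are available. Lean on these libraries where they do the work, as an engineer would, in place of code of your own. Each camera call takes 0.05 s, during which the arm holds its last target. There are 200 camera calls.

## Task

Get the little stone capital in front ready for drilling (not the one at the back by the wall): lift it with a light grip (the stone is soft, so never squeeze, knock or press it hard) and set it upright, foot down, in the round nest of the hinged drilling jig, then swing the jig's leaf down onto it. Take the red-headed locating pin out of its wooden block, push it down through the hole in the leaf into the post below until its collar sits on the leaf, and keep hold of the pin: finish while still holding its head and pressing down, so that the sprung leaf stays fully shut. Leave the other things on the bench where they are.

Things in the scene. Friction and masses are not known exactly. Their poses are not given: they have to be found in the camera images.
- jig: Hinged drilling jig, screwed to the bench. Origin: on the bench under the nest's centre; z up. Base plate 120 (x) x 232 (y) x 12 mm. Nest: 84 mm square plate, top at 20 mm, with a 61 mm hole. At y = +75 mm a post 34 mm square, top at 82 mm. At y = -80 mm a grey hinge bracket, 92 (x) x 32 (y) mm, 98 mm tall, carrying the leaf.
- leaf (a joint): Leaf angle in rad: 0 = shut (level, towards the jig's +y, on the post), growing as it swings up and back to -y; starts at 1.7 to 1.95, stop at 2.0. Aluminium plate 58 mm wide, 12 mm thick, 180 mm long from the axis, then a black tab to 207 mm. Stiff hinge: it stays where it is left; 1 to 3 N at the tab moves it. Sprung bush: let go when shut, it rises to about 0.05; 6 to 10 N on the pin holds it shut.
- leaf_hinge (a point): Middle of the leaf's hinge axis, 80 mm along the jig's -y from the nest and 88 mm above the bench. Its axes are the jig's: the hinge axis runs along its x.
- leaf_tab (a point): Outer face (top when shut) of the leaf's black finger tab, 194 mm from the hinge axis; moves with the leaf. Its z axis is the outward normal of that face; its y axis points along the leaf away from the hinge.
- leaf_hole (a point): Mouth of the pin hole in the leaf, on its outer face (top when shut, then 94 mm above the bench), 155 mm from the hinge axis; hole 14.5 mm, right through the 12 mm leaf; moves with the leaf, z axis out of the face.
- post_hole (a point): Mouth of the pin hole in the jig's post, 82 mm above the bench, 75 mm along the jig's +y from the nest; hole 14.5 mm, 62 mm deep, z axis up. With the leaf shut the leaf's hole lies straight above it.
- nest (a point): Middle of the nest's floor, 12 mm above the bench, where the centre of the capital's underside goes. The hole round it is 61 mm wide and 8 mm deep with a 4 mm chamfer.
- capital: Small carved stone capital, round, spool-shaped, 58 mm tall, 0.17 to 0.27 kg, upright on the bench: foot 53 mm across, waist about 42 mm, flaring to a top disc 60 mm across at 45 to 58 mm. Origin: centre of its underside; z up. Grip it across the top disc, any direction. No contact may press it with more than 90 N, both fingers added: a grip of 20 to 35 N is plenty.
- pin: Locating pin, 0.1 to 0.16 kg, hanging upright in the wooden block. Origin: its tip; z up along the pin. Steel shank 12 mm thick, 56 mm long, the lowest 10 mm a cone (5 mm wide at the end); steel collar 30 mm wide from 56 to 62 mm; red cylindrical head 24 mm wide from 62 to 102 mm to grip.
- pin_shoulder (a point): Underside of the pin's collar, on its axis, 56 mm above the tip.
- pin_block: Wooden block fixed to the bench, 56 mm square and 68 mm tall on a foot 80 mm square and 12 mm thick, with an upright 14 mm hole in which the pin hangs by its collar. Origin: on the bench under the hole. It and the capital may have changed places.
- whetstone: Bystander: dark grey whetstone, 50 x 150 x 24 mm, behind the jig. Leave it alone.
- sanding_block: Bystander: cork sanding block wrapped in paper, 62 x 100 x 33 mm, right of the jig. Leave it alone.
- pine_wedge: Bystander: pine wedge, 26 x 75 x 20 mm, at the left. Leave it alone.
- spare_offcut: Bystander: broken piece of red sandstone, 30 x 58 x 38 mm, at the right. Leave it alone.
- bush: Brass drill bush in the leaf, 80 mm from the hinge axis, 29 mm wide at its foot, sprung (2 N/mm) and standing 19 mm out of the leaf's inner face. It meets the seated capital's top at a leaf angle of about 0.09; fully shut it is pushed in 7 mm and presses the stone with 14 N. Origin: on its axis, 25 mm above its foot.
- suction_hood: Fixed dust extraction hood on its grey duct, in front of the robot and right of its start; solid, up to 0.38 m above the bench. Keep the arm clear of it. Origin: on the floor at its foot.
There are look-alikes about, which are no part of the job. Of the things that look like the pin, the largest one is meant. What is shaped like the capital but turquoise is not meant.

How it is judged:
By the outcome, as a careful person would: the job done as asked, in the order asked, and still so for the second after the job is handed in, while the arm keeps its last pose, push and grip.
It also fails if it takes over 51 s, if anything falls off the work surface, if the arm or the gripper's body presses on something with over 40 N, if the wrist force passes 120 N, or if a joint passes its speed limit or range.

## Working session

There is one attempt and no reset: what is moved stays moved. The work goes in short steps, Python scripts to look and compute and a tool call to move; the robot and the scene stay as the last step left them, time stands still between calls to the robot, and variables do not carry over. Pictures are saved under pics/ and viewed, about 8 in all and at most 12, crops included, and the job is handed in when it is done.

Besides the shell and the picture viewer there is one more tool, called after "Call:" by a JSON object that holds its "fn" and its "kwargs", one argument or row to a line. move_arm: Moves the arm, as the interface text tells. Its arguments: {"type":"object","properties":{"series":{"type":"array"}},"required":["series"]}

```bash
ls; mkdir -p pics
python3 - <<'E'
from station import r
import cv2,numpy as np
s=r.sense();print(s)
for n in("side","top"):
    c=r.capture(n);cv2.imwrite(f"pics/{n}0.png",cv2.resize(c["img"][:,:,::-1],(800,600),interpolation=cv2.INTER_CUBIC))
    cv2.imwrite(f"raw_{n}.png",c["img"][:,:,::-1])
    np.savez(f"{n}.npz",K=c["mtx"],E=c["extrinsics"]);print(n,c["mtx"],c["extrinsics"],[k for k in c])
E
```

```text
pics
{'time_s': 0.0, 'joint_positions': array([ 6.57429919e+01,  2.01269738e+01,  9.46782863e+01, -1.74936853e-03,
        6.52641492e+01, -4.84734386e+00]), 'qvel': array([-0.05008093,  0.02141762, -0.1007583 ,  0.0012819 ,  0.07734424,
        0.0013513 ]), 'tau': array([-1.65025172e-04, -5.06099975e+01, -2.91403931e+01, -1.42994299e-04,
        4.53749788e-03, -1.13199033e-05]), 'ee_pos': array([0.18262098, 0.51843869, 0.23072435]), 'tcp_rot': array([-1.79930705e+02, -4.28288213e-03,  1.60591066e+02]), 'ft_force': array([-0.36694552,  0.2324795 ,  0.31650969]), 'moment': array([ 0.01884929, -0.01189424,  0.00460711]), 'gripper_width': 0.08549770406088099}
side [[396.59349901   0.         254.74388302]
 [  0.         396.59349901 193.18637358]
 [  0.           0.           1.        ]] [[-0.87093196 -0.49139686  0.00257865  0.51491266]
 [ 0.20588224 -0.36012257  0.90990342  0.19607151]
 [-0.44619505  0.79299487  0.41481215 -1.03854225]
 [ 0.          0.          0.          1.        ]] ['img', 'mtx', 'extrinsics']
top [[463.79953655   0.         260.30659615]
 [  0.         463.79953655 190.6080584 ]
 [  0.           0.           1.        ]] [[-0.01839848 -0.9997229  -0.01468374  0.10475201]
 [ 0.98638339 -0.02054964  0.16317325 -0.48783733]
 [-0.16342979 -0.01148166  0.98648815 -1.23339778]
 [ 0.          0.          0.          1.        ]] ['img', 'mtx', 'extrinsics']
```

View pics/top0.png

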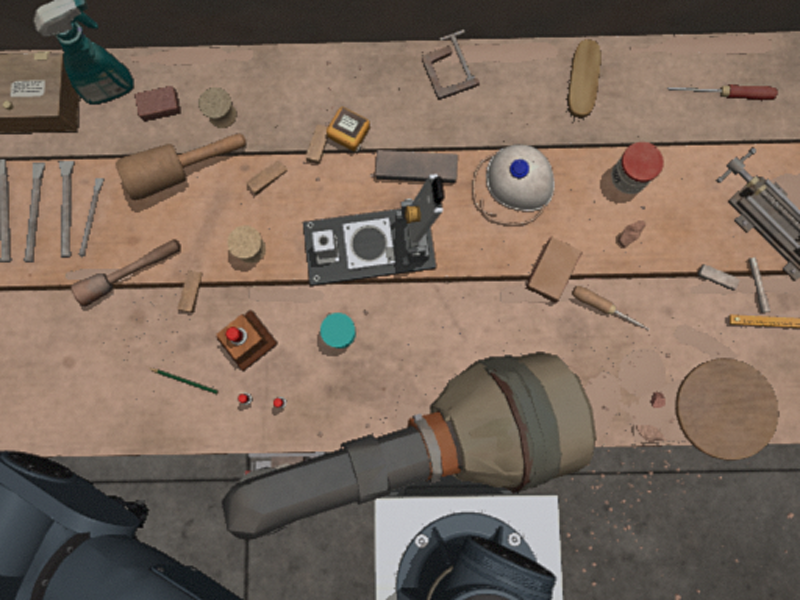

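View pics/side0.png

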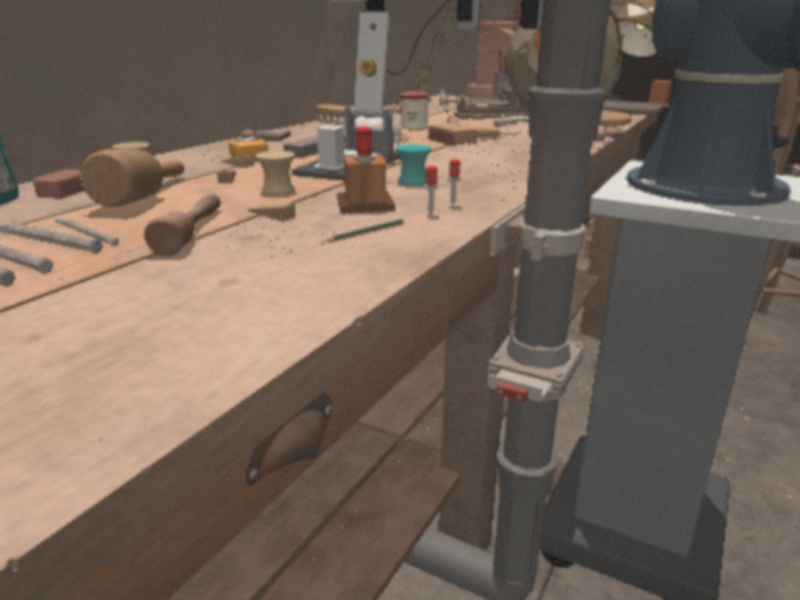

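Top view (800-px scale): the target capital is at (245,245) and the rear one at (215,105). The turquoise look-alike is at (338,330), the pin at (235,333) in its block, the post at (323,243), the nest at (370,243) and the leaf at (430,210). The side view confirms the layout, with the duct near the arm. Next I'll measure them.

```bash
cat > h.py <<'E'
import cv2,numpy as np
from scipy.spatial.transform import Rotation as Ro
F=np.diag([1,-1,-1.])
def ray(K,E,u,v):
    d=E[:3,:3].T@F@np.linalg.solve(K,[u,v,1.]); o=-E[:3,:3].T@E[:3,3]; return o,d
def onz(K,E,u,v,z):
    o,d=ray(K,E,u,v); return o+d*(z-o[2])/d[2]
def proj(K,E,p):
    q=K@F@(E[:3,:3]@np.asarray(p)+E[:3,3]); return q[:2]/q[2]
def tooldelta(s,p):
    "mm in tool axes to reach world p"
    return Ro.from_euler('xyz',s['tcp_rot'],degrees=True).inv().apply(np.asarray(p)-s['ee_pos'])*1000
E
python3 - <<'E'
from h import *
import h
img=cv2.imread("raw_top.png");d=np.load("top.npz");K,E=d["K"],d["E"]
hsv=cv2.cvtColor(img,cv2.COLOR_BGR2HSV)
# crop
crop=img[90:260,110:310];cv2.imwrite("pics/top_crop.png",cv2.resize(crop,(800,680)[:1]+(600,) if 0 else (706,600),interpolation=cv2.INTER_CUBIC))
# red blobs
m=((hsv[...,0]<6)|(hsv[...,0]>174))&(hsv[...,1]>180)&(hsv[...,2]>90)
n,l,st,ce=cv2.connectedComponentsWithStats(m.astype(np.uint8))
for i in range(1,n):
    if st[i,4]>15: print("red",st[i],ce[i],onz(K,E,*ce[i],0.114)[:2])
for name,(u,v),z in[("capital",(156.5,156),.058),("nest",(236.5,155.5),.02),("post",(206,154),.082),("hinge",(268,153),.098),("turq",(216,211),.058)]:
    print(name,onz(K,E,u,v,z))
E
```

```text
red [144 209   9   9  59] [148.3220339  213.25423729] [0.42456876 0.38384158]
red [153 253   5   5  22] [155.04545455 254.72727273] [0.31832224 0.36448044]
red [175 255   6   5  22] [177.59090909 257.31818182] [0.31073596 0.30704388]
capital [0.58946511 0.37894602 0.058     ]
nest [0.5953636  0.16093533 0.02      ]
post [0.58610125 0.23931598 0.082     ]
hinge [0.58118606 0.07219507 0.098     ]
turq [0.43376613 0.2153479  0.058     ]
```

View pics/top_crop.png

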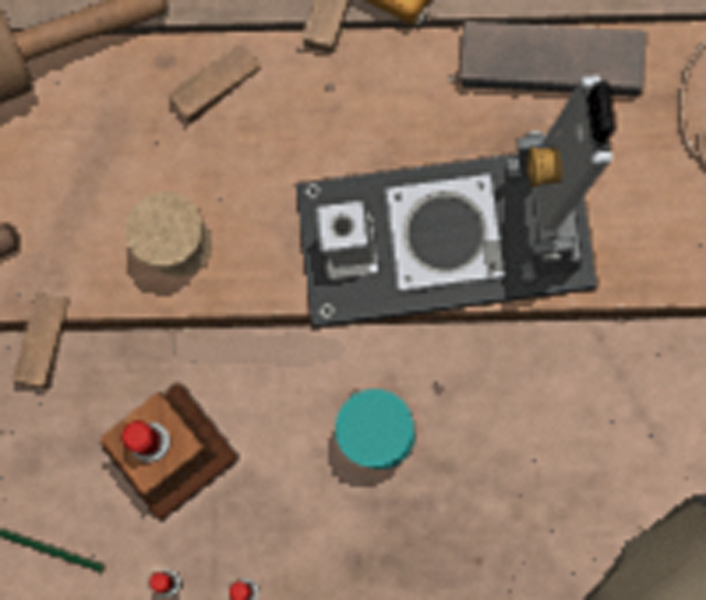

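Readings from the crop, in raw top-camera pixels: post hole (207.2,154.3), nest hole (236.1,155.4), capital disc (157.0,155.4). The post-to-nest distance comes out close to 75 mm, so the two agree. I'll turn the tool so the jaws lie along the jig's x axis.

Call:
{"fn": "move_arm", "kwargs": {
  "series": [
    [[0,0,0,0,0.138],[0,0,0,0,0.138],[0,0,0,0,0.138],[0,0,0,0,0.138],[0,0,0,0,0.138],[0,0,0,0,0.138],[0,0,0,0,0.138],[0,0,0,0,0.139]]
  ]
}}

```text
time_s: 0.9
ee_pos: [0.1827, 0.5185, 0.231]
tcp_rot: [-180.0, 0.0, 97.0]
ft_force: [-0.7, -0.5, 0.2]
gripper_width: 0.0856
```

Run:
```python
from station import r
from h import *
d=np.load("top.npz");K,E=d["K"],d["E"]
n=onz(K,E,236.1,155.4,.02);p=onz(K,E,207.2,154.3,.082);c=onz(K,E,157,155.4,.058)
v=(p-n)[:2];print(n,p,c,np.linalg.norm(v),np.degrees(np.arctan2(-v[0],v[1])))
s=r.sense();print(s['time_s'],s['ee_pos'],s['tcp_rot'],s['joint_positions']);print(tooldelta(s,[c[0],c[1],.16]))
```

```text
[0.59567907 0.16206544 0.02      ] [0.58519865 0.23607369 0.082     ] [0.59113138 0.37759566 0.058     ] 0.07474664665510983 8.060145398185895
0.9 [0.18267085 0.51854153 0.23095829] [-1.79977224e+02  3.71916992e-02  9.69501292e+01] [6.57417860e+01 2.01123400e+01 9.46641141e+01 2.30294852e-04
 6.52671570e+01 5.87915678e+01]
[-189.28999697  388.43211529   70.92677266]
```

Call:
{"fn": "move_arm", "kwargs": {
  "series": [
    [[0,-19,39,7,0],[0,-19,39,7,0],[0,-19,39,7,0],[0,-19,39,7,0],[0,-19,39,7,0],[0,-19,39,7,0],[0,-19,39,7,0],[0,-19,39,7,0],[0,-19,38.5,7,0],[0,-18,38,8,0],[0,0,0,0,0]]
  ]
}}

```text
time_s: 2.0
ee_pos: [0.5954, 0.3775, 0.158]
tcp_rot: [-179.9, 0.1, 97.1]
ft_force: [-0.1, 0.0, -0.0]
gripper_width: 0.0855
```

Run:
```python
from station import r
from h import *
s=r.sense();print(s['time_s'],s['ee_pos'],s['tcp_rot'],s['joint_positions'])
c=r.capture("wrist");K,E=c["mtx"],c["extrinsics"];np.savez("wrist1.npz",K=K,E=E)
img=c["img"][:,:,::-1];cv2.imwrite("raw_w1.png",img);cv2.imwrite("pics/w1.png",cv2.resize(img,(800,600)))
print(K,E); print(proj(K,E,[.5911,.3776,.058]),proj(K,E,s['ee_pos']))
```

```text
2.0 [0.59542256 0.37754515 0.1580097 ] [-1.79929381e+02  7.37317744e-02  9.70584343e+01] [ 2.86123295e+01  4.04144837e+01  7.23315077e+01 -4.61958232e-02
  6.73467837e+01  2.15717676e+01]
[[298.65779062   0.         257.815293  ]
 [  0.         298.65779062 188.38252254]
 [  0.           0.           1.        ]] [[ 0.99237335  0.12324921 -0.00218103 -0.63714293]
 [-0.11921234  0.95506747 -0.27135688 -0.27390438]
 [-0.03136149  0.26954734  0.96247633 -0.39112923]
 [ 0.          0.          0.          1.        ]]
[252.91159846 187.76167741] [257.67372054 240.43655673]
```

View pics/w1.png

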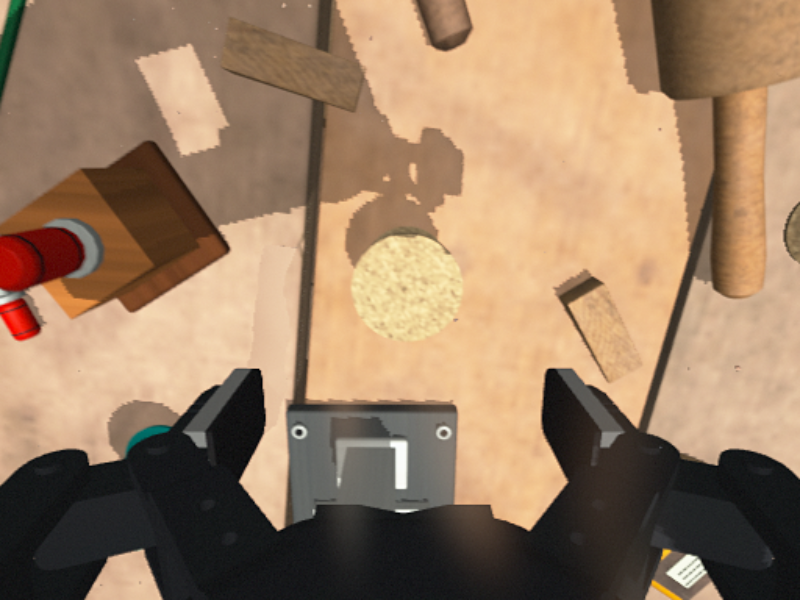

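The wrist view shows the capital's disc centred at about (407,288) in the 800-px picture, slightly off the jaw midline. I'll compute its position and the moves to reach it.

Run:
```python
from station import r
from h import *
d=np.load("wrist1.npz");K,E=d["K"],d["E"];img=cv2.imread("raw_w1.png");hsv=cv2.cvtColor(img,cv2.COLOR_BGR2HSV)
print(hsv[184,260],hsv[184,300],hsv[130,280])
m=((hsv[...,0]>=19)&(hsv[...,0]<35)&(hsv[...,1]>50)&(hsv[...,2]>130)).astype(np.uint8)
m=cv2.morphologyEx(m,cv2.MORPH_OPEN,np.ones((3,3)))
n,l,st,ce=cv2.connectedComponentsWithStats(m);i=l[184,260];print(st[i],ce[i])
cn=max(cv2.findContours((l==i).astype(np.uint8),0,2)[0],key=cv2.contourArea);e=cv2.fitEllipse(cv2.convexHull(cn));print(e)
p=onz(K,E,*e[0],.058);print(p,e[1][0]/298.6*(E[:3,:3]@p+E[:3,3])[2])
s=r.sense();print(tooldelta(s,[p[0],p[1],.025]))
```

```text
[ 18  99 219] [ 16 100 242] [ 13 106 159]
[     0      0    512    384 192895] [255.35994194 191.58503849]Traceback (most recent call last):
  File "<stdin>", line 8, in <module>
cv2.error: OpenCV(4.12.0) /io/opencv/modules/imgproc/src/shapedescr.cpp:361: error: (-201:Incorrect size of input array) There should be at least 5 points to fit the ellipse in function 'fitEllipseNoDirect'
```

Run:
```python
from station import r
from h import *
d=np.load("wrist1.npz");K,E=d["K"],d["E"]
f=lambda u,v,z:onz(K,E,(u+.5)/1.5625-.5,(v+.5)/1.5625-.5,z)
p=f(407,288,.058);print(p,np.linalg.norm(f(351,288,.058)-f(463,288,.058)),np.linalg.norm(f(407,235,.058)-f(407,342,.058)))
s=r.sense();print(tooldelta(s,[p[0],p[1],.025]))
d=np.load("top.npz");t=d["K"],d["E"];q=proj(*t,p);print(q)
# jig plate corners far end (z=12mm) screws
a,b=f(299,432,.012),f(444,432,.012);print(a,b,np.degrees(np.arctan2(*(b-a)[1::-1])),proj(*t,a),proj(*t,b))
```

```text
[0.59689066 0.38151026 0.058     ] 0.06028639564899511 0.05970045675389218
[  2.30208597   4.07274131 133.56978731]
[155.62112961 153.39489516]
[0.53664219 0.25629431 0.012     ] [0.63753584 0.26896539 0.012     ] 7.158214316129476 [203.21699888 177.11016759] [198.86244892 142.63503887]
```

Call:
{"fn": "move_arm", "kwargs": {
  "series": [
    [[0,2.3,4.1,10,0],[0,0,0,30,0],[0,0,0,30,0],[0,0,0,30,0],[0,0,0,20,0],[0,0,0,10,0],[0.1,0,0,3.5,0],[0.15,0,0,0,0],[0.2,0,0,0,0],[0.2,0,0,0,0]]
  ]
}}

```text
time_s: 3.05
ee_pos: [0.5963, 0.3836, 0.028]
tcp_rot: [179.9, -0.0, 97.3]
ft_force: [-0.2, -0.5, -0.5]
gripper_width: 0.0682
```

Run:
```python
from station import r
from h import *
s=r.sense();print(s['time_s'],s['ee_pos'],s['tcp_rot'],s['gripper_width'],s['ft_force'])
c=r.capture("wrist");img=c["img"][:,:,::-1];np.savez("wrist2.npz",K=c["mtx"],E=c["extrinsics"]);cv2.imwrite("pics/w2.png",cv2.resize(img,(800,600)))
```

```text
3.05 [0.59628649 0.38361957 0.02798568] [ 1.79910350e+02 -3.60802821e-02  9.72833174e+01] 0.06823284436514879 [-0.20578133 -0.54012941 -0.46753218]
```

View pics/w2.png

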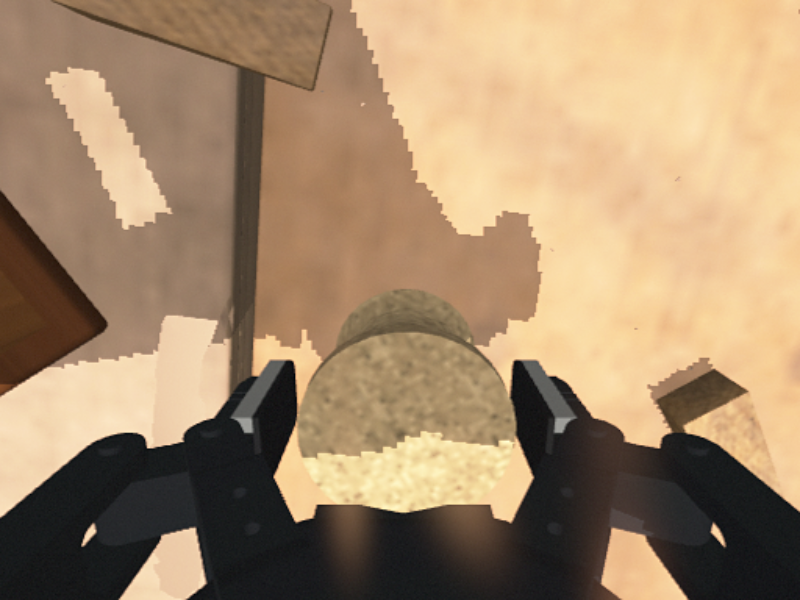

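The view shows the disc between the pads: disc 298–516, pads 297–513, with its centre at about (407,425). I'll check centring along the tool's x axis.

Run:
```python
from station import r
from h import *
d=np.load("wrist2.npz");K,E=d["K"],d["E"]
f=lambda u,v,z:onz(K,E,(u+.5)/1.5625-.5,(v+.5)/1.5625-.5,z)
t=f(407,332,.058);b=f(407,513,.058);l=f(298,415,.058);R=f(516,415,.058)
print(t,b,(t+b)/2,np.linalg.norm(t-b),np.linalg.norm(l-R),(l+R)/2)
s=r.sense();print(tooldelta(s,[*((t+b)/2)[:2],.025]))
```

```text
[0.59397718 0.41016189 0.058     ] [0.60116267 0.35506805 0.058     ] [0.59756992 0.38261497 0.058     ] 0.05556044059480882 0.059007960019403796 [0.59706854 0.38649877 0.058     ]
[-1.08599987  1.21209315  2.78812828]
```

Call:
{"fn": "move_arm", "kwargs": {
  "series": [
    [[0.2,-3,1.2,2.5,0],[0.25,0,0,0,0],[0.28,0,0,0,0],[0.29,0,0,0,0],[0.3,0,0,0,0],[0.305,0,0,0,0],[0.31,0,0,0,0],[0.31,0,0,0,0],[0.31,0,0,0,0]]
  ]
}}

```text
time_s: 4.0
ee_pos: [0.5974, 0.3804, 0.0243]
tcp_rot: [180.0, -0.0, 97.3]
ft_force: [-0.5, -0.2, 0.7]
gripper_width: 0.0589
```

Call:
{"fn": "move_arm", "kwargs": {
  "series": [
    [[0.32,0,0,0,0],[0.32,0,0,0,0],[0.32,0,0,0,0]]
  ]
}}

```text
time_s: 4.3
ee_pos: [0.5973, 0.3804, 0.0243]
tcp_rot: [-180.0, 0.0, 97.3]
ft_force: [-2.4, -0.1, 0.9]
gripper_width: 0.0579
```

Call:
{"fn": "move_arm", "kwargs": {
  "series": [
    [[0.33,0,0,0,0],[0.33,0,0,0,0],[0.33,0,0,0,0]]
  ]
}}

```text
time_s: 4.6
ee_pos: [0.5974, 0.3805, 0.0244]
tcp_rot: [-180.0, -0.0, 97.3]
ft_force: [-2.3, -0.1, 2.0]
gripper_width: 0.0575
```

Call:
{"fn": "move_arm", "kwargs": {
  "series": [
    [[0.34,0,0,0,0],[0.34,0,0,0,0],[0.34,0,0,0,0]]
  ]
}}

```text
time_s: 4.9
ee_pos: [0.5974, 0.3805, 0.0245]
tcp_rot: [180.0, -0.0, 97.3]
ft_force: [-3.8, -1.9, 5.5]
gripper_width: 0.0567
```

Call:
{"fn": "move_arm", "kwargs": {
  "series": [
    [[0.35,0,0,0,0],[0.35,0,0,0,0],[0.35,0,0,-2,0],[0.35,0,0,-3,0],[0.35,0,0,0,0]]
  ]
}}

```text
time_s: 5.4
ee_pos: [0.5976, 0.3804, 0.0294]
tcp_rot: [180.0, -0.0, 97.3]
ft_force: [0.0, -0.4, -2.4]
gripper_width: 0.0561
```

Run:
```python
from station import r
from h import *
c=r.capture("wrist");img=c["img"][:,:,::-1];np.savez("wrist3.npz",K=c["mtx"],E=c["extrinsics"]);cv2.imwrite("raw_w3.png",img)
t=cv2.imread("pics/w2.png");im=cv2.resize(img,(800,600));cv2.imwrite("pics/w3.png",im[250:600])
print(r.sense()['ft_force'],r.sense()['gripper_width'])
```

```text
[ 0.04040484 -0.30630563 -3.00849127] 0.05587070954405966
```

View pics/w3.png

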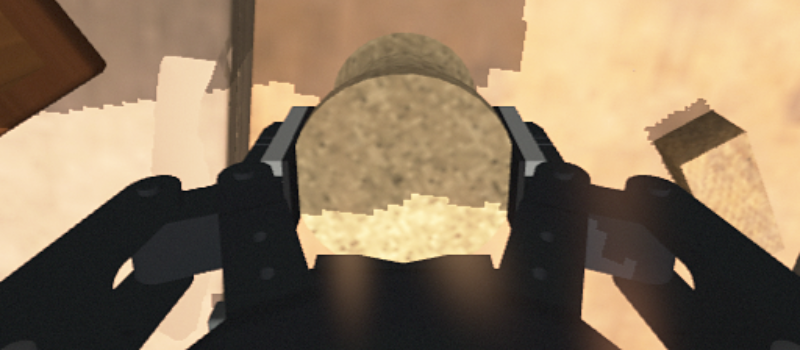

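The capital is lifted by its top disc (298–512 across) and hangs upright; the wrist force reads about 2.4 N, which matches its weight. I'll raise it and carry it high towards the nest.

Call:
{"fn": "move_arm", "kwargs": {
  "series": [
    [[0.355,0,0,-10,0],[0.355,0,0,-20,0],[0.355,0,0,-30,0],[0.355,0,0,-30,0],[0.355,0,0,-30,0],[0.355,0,0,-20,0],[0.355,-10,-1,-10,0],[0.355,-20,-3,0,0],[0.355,-25,-3,0,0],[0.355,-25,-3,0,0],[0.355,-25,-3,0,0],[0.355,-25,-3,0,0],[0.355,-25,-3,0,0],[0.355,-20,-3,0,0],[0.355,-15,-2,0,0],[0.355,-5,-1,0,0],[0.355,0,0,0,0]]
  ]
}}

```text
time_s: 7.15
ee_pos: [0.5973, 0.1834, 0.1792]
tcp_rot: [-180.0, -0.0, 97.2]
ft_force: [-0.4, -0.5, -2.0]
gripper_width: 0.0556
```

Run:
```python
from station import r
from h import *
s=r.sense();print(s['time_s'],s['ee_pos'],s['tcp_rot'],s['gripper_width'],s['ft_force'],s['joint_positions'])
c=r.capture("wrist");img=c["img"][:,:,::-1];np.savez("wrist4.npz",K=c["mtx"],E=c["extrinsics"],ee=s['ee_pos']);cv2.imwrite("raw_w4.png",img);cv2.imwrite("pics/w4.png",cv2.resize(img,(800,600),interpolation=cv2.INTER_CUBIC))
```

```text
7.15 [0.59725969 0.18340544 0.17922526] [-1.79987738e+02 -1.20951304e-03  9.72370509e+01] 0.05563277494715649 [-0.4000052  -0.50278216 -2.01923711] [1.28013468e+01 3.08802422e+01 8.57773477e+01 2.67704023e-03
 6.33544967e+01 5.56309496e+00]
```

View pics/w4.png

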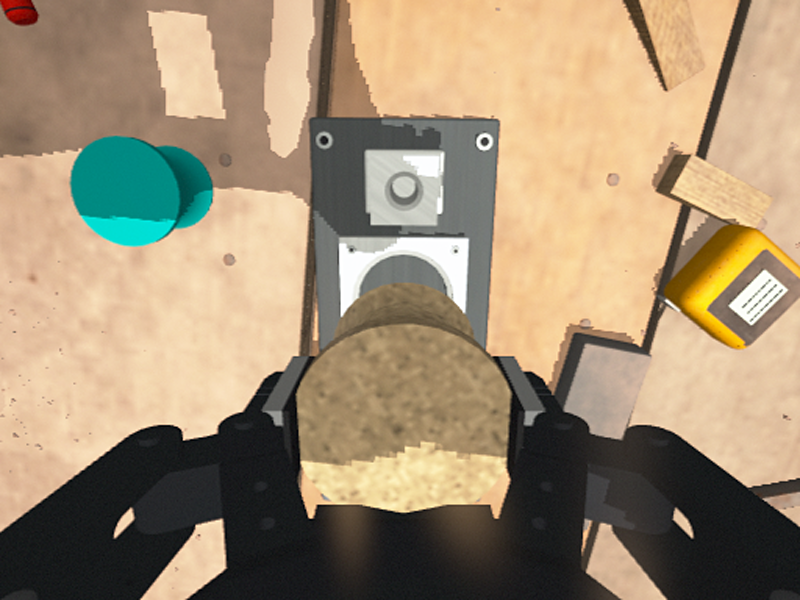

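The view shows the post hole at (404,187), the nest plate from 340 to 469 with its top edge at row 238, and the screws at (323,140) and (484,141). The capital is held centred at column 405.

Run:
```python
from station import r
from h import *
d=np.load("wrist4.npz");K,E,ee=d["K"],d["E"],d["ee"]
f=lambda u,v,z:onz(K,E,(u+.5)/1.5625-.5,(v+.5)/1.5625-.5,z)
y=np.radians(7.2)
ps=f(404,187,.082);a,b=f(323,140,.012),f(484,141,.012);print("post",ps,"screws",a,b,np.degrees(np.arctan2(*(b-a)[1::-1])))
l,R=f(340,240,.02),f(469,238,.02);print("plate",l,R,np.linalg.norm(l-R),np.degrees(np.arctan2(*(R-l)[1::-1])))
yh=np.array([-np.sin(y),np.cos(y),0])
print("nest from post",ps-.075*yh,"from plate edge",(l+R)/2-.042*yh, "hole top edge->", f(405,254,.02)-.0325*yh)
# held capital: disc top z = 0.058+(ee_z-.0245)
z=.058+ee[2]-.0245
t=f(404,323,z);L,Q=f(298,405,z),f(512,405,z);print("cap",t-.03*yh,(L+Q)/2,np.linalg.norm(L-Q))
print("ee",ee)
```

```text
post [0.59045883 0.24002507 0.082     ] screws [0.53650662 0.25903707 0.012     ] [0.63744842 0.27127542 0.012     ] 6.912891654821587
plate [0.55380383 0.19850273 0.02      ] [0.63687803 0.21041103 0.02      ] 0.08392335571075195 8.157514694430459
nest from post [0.59985882 0.16561647 0.082     ] from plate edge [0.60060492 0.16278806 0.02      ] hole top edge-> [0.60102772 0.16244683 0.02      ]
cap [0.59752373 0.18374748 0.21272526] [0.59687646 0.19114581 0.21272526] 0.055768954217176016
ee [0.59725969 0.18340544 0.17922526]
```

Call:
{"fn": "move_arm", "kwargs": {
  "series": [
    [[0.355,-8,0,0,0],[0.355,-9,0,5,0],[0.355,-3.7,0.2,15,0],[0.355,0,0,25,0],[0.355,0,0,25,0],[0.355,0,0,25,0],[0.355,0,0,15,0],[0.355,0,0,10,0],[0.355,0,0,0,0]]
  ]
}}

```text
time_s: 8.1
ee_pos: [0.5996, 0.1632, 0.058]
tcp_rot: [-179.9, 0.0, 97.3]
ft_force: [-0.4, -0.0, -1.7]
gripper_width: 0.0555
```

Call:
{"fn": "move_arm", "kwargs": {
  "series": [
    [[0.355,0,0,5,0],[0.355,0,0,5,0],[0.355,0,0,5,0],[0.355,0,0,3,0],[0.355,0,0,2,0],[0.355,0,0,0,0]]
  ]
}}

```text
time_s: 8.7
ee_pos: [0.6, 0.1633, 0.0391]
tcp_rot: [-180.0, 0.0, 97.3]
ft_force: [-0.3, -0.3, -2.4]
gripper_width: 0.0555
```

Call:
{"fn": "move_arm", "kwargs": {
  "series": [
    [[0.355,0,0,1,0],[0.355,0,0,0.7,0],[0.355,0,0,0,0]]
  ]
}}

```text
time_s: 9.0
ee_pos: [0.6002, 0.1634, 0.0376]
tcp_rot: [180.0, -0.0, 97.3]
ft_force: [0.3, -0.8, -2.9]
gripper_width: 0.0559
```

Call:
{"fn": "move_arm", "kwargs": {
  "series": [
    [[0.355,0,0,0.6,0],[0.355,0,0,0,0]]
  ]
}}

```text
time_s: 9.2
ee_pos: [0.6001, 0.1633, 0.037]
tcp_rot: [180.0, -0.0, 97.3]
ft_force: [-0.1, -0.3, -2.3]
gripper_width: 0.0555
```

Call:
{"fn": "move_arm", "kwargs": {
  "series": [
    [[0.355,0,0,0.6,0],[0.355,0,0,0,0]]
  ]
}}

```text
time_s: 9.4
ee_pos: [0.6003, 0.1633, 0.0368]
tcp_rot: [180.0, 0.0, 97.3]
ft_force: [-1.7, -1.0, 3.4]
gripper_width: 0.0556
```

Call:
{"fn": "move_arm", "kwargs": {
  "series": [
    [[0.355,0,0,0.6,0],[0.355,0,0,0,0]]
  ]
}}

```text
time_s: 9.6
ee_pos: [0.6003, 0.1634, 0.0367]
tcp_rot: [180.0, 0.0, 97.3]
ft_force: [-4.7, -1.5, 9.5]
gripper_width: 0.0553
```

It has touched the nest floor, with its underside at about 12 mm. I'll release gently and rise.

Call:
{"fn": "move_arm", "kwargs": {
  "series": [
    [[0.34,0,0,-0.6,0],[0.32,0,0,0,0],[0.3,0,0,0,0],[0.25,0,0,0,0],[0.1,0,0,0,0],[0.0,0,0,0,0],[0.0,0,0,0,0],[0.0,0,0,-10,0],[0,0,0,-30,0],[0,0,0,-40,0],[0,0,0,-40,0],[0,0,0,-30,0],[0,0,0,0,0]]
  ]
}}

```text
time_s: 10.9
ee_pos: [0.6021, 0.1637, 0.1919]
tcp_rot: [179.5, -0.0, 97.3]
ft_force: [0.6, -0.0, -0.1]
gripper_width: 0.0855
```

Run:
```python
from station import r
from h import *
s=r.sense();print(s['time_s'],s['ee_pos'],s['tcp_rot'],s['gripper_width'],s['ft_force'])
c=r.capture("wrist");img=c["img"][:,:,::-1];np.savez("wrist5.npz",K=c["mtx"],E=c["extrinsics"],ee=s['ee_pos']);cv2.imwrite("raw_w5.png",img)
w=cv2.resize(img,(800,600),interpolation=cv2.INTER_CUBIC)[:,200:600]
c=r.capture("top");t=c["img"][:,:,::-1];cv2.imwrite("raw_t5.png",t);t=cv2.resize(t[100:220,190:270+0],(400,600),interpolation=cv2.INTER_CUBIC)
cv2.imwrite("pics/w5.png",np.hstack([w,t]))
```

```text
10.9 [0.60207497 0.1637466  0.1918877 ] [ 1.79534138e+02 -3.01399836e-02  9.72803213e+01] 0.08546545235209867 [ 0.61083146 -0.01162721 -0.14142954]
```

View pics/w5.png

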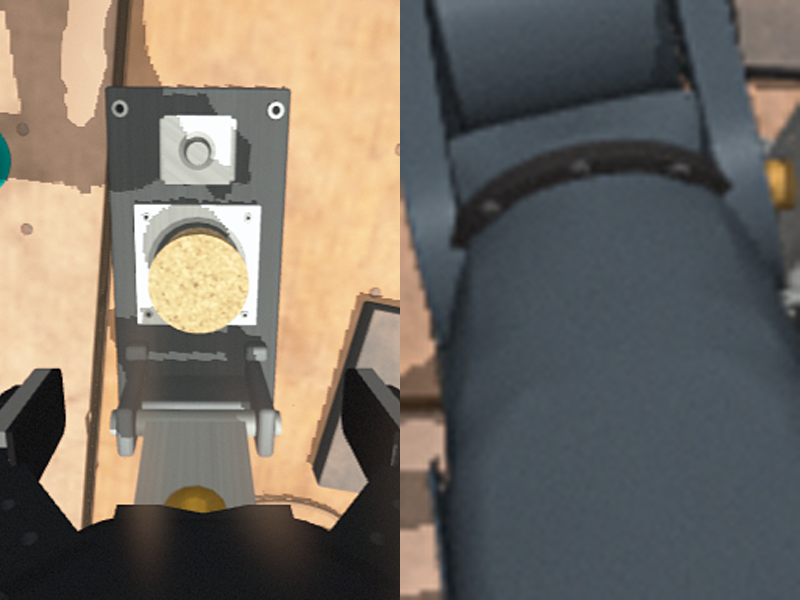

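The view shows the capital upright in the nest: disc centre (198,283), nest plate 134–261, all square. Before going behind the leaf I'll check where the hood is.

Run:
```python
from h import *
d=np.load("top.npz");K,E=d["K"],d["E"];print(-E[:3,:3].T@E[:3,3])
for z in(.38,.2,.05):
    print(z,[onz(K,E,u/1.5625,v/1.5625,z)[:2].round(3) for u,v in[(545,353),(440,400),(590,430),(480,485),(235,530)]])
```

```text
[0.28154799 0.08053665 1.29787245]
0.38 [array([ 0.359, -0.082]), array([0.303, 0.052]), array([ 0.263, -0.133]), array([0.199, 0.005]), array([0.15 , 0.307])]
0.2 [array([ 0.375, -0.114]), array([0.307, 0.046]), array([ 0.259, -0.175]), array([ 0.182, -0.009]), array([0.124, 0.351])]
0.05 [array([ 0.387, -0.141]), array([0.311, 0.042]), array([ 0.256, -0.21 ]), array([ 0.169, -0.022]), array([0.103, 0.388])]
```

Call:
{"fn": "move_arm", "kwargs": {
  "series": [
    [[0.3,0,0,-20,0],[0.6,0,0,-30,0],[1,0,0,-35,0],[1,0,0,-35,0],[1,0,0,-20,0],[1,0,0,-10,0],[1,0,0,0,0]]
  ]
}}

```text
time_s: 11.7
ee_pos: [0.6002, 0.1633, 0.3362]
tcp_rot: [-180.0, 0.0, 97.3]
ft_force: [-0.4, -0.2, -0.4]
gripper_width: 0.0004
```

Call:
{"fn": "move_arm", "kwargs": {
  "series": [
    [[1,-15,0,0,0],[1,-30,0,0,0],[1,-40,0,0,0],[1,-40,0,0,0],[1,-40,0,0,0],[1,-25,0,0,0],[1,-15,0,10,0],[1,0,0,30,0],[1,0,0,30,0],[1,0,0,10,0],[1,0,0,0,0]]
  ]
}}

```text
time_s: 12.8
ee_pos: [0.6252, -0.0398, 0.2542]
tcp_rot: [-179.8, -0.1, 97.3]
ft_force: [-0.1, -0.0, 0.8]
gripper_width: -0.0004
```

Run:
```python
from station import r
from h import *
s=r.sense();print(s['time_s'],s['ee_pos'],s['tcp_rot'],s['ft_force'],s['joint_positions'])
c=r.capture("wrist");img=c["img"][:,:,::-1];w=cv2.resize(img,(800,600))[:,200:600]
c=r.capture("side");t=c["img"][:,:,::-1];t=cv2.resize(t[0:150,190:290],(400,600),interpolation=cv2.INTER_CUBIC)
cv2.imwrite("pics/w6.png",np.hstack([w,t]))
```

```text
12.8 [ 0.62523764 -0.03982221  0.25424439] [-1.79781120e+02 -6.02145191e-02  9.72942926e+01] [-0.13571278 -0.03881776  0.80550737] [-7.90111761e+00  2.70750073e+01  8.08483275e+01  7.74591436e-04
  7.23036755e+01 -1.51957622e+01]
```

View pics/w6.png

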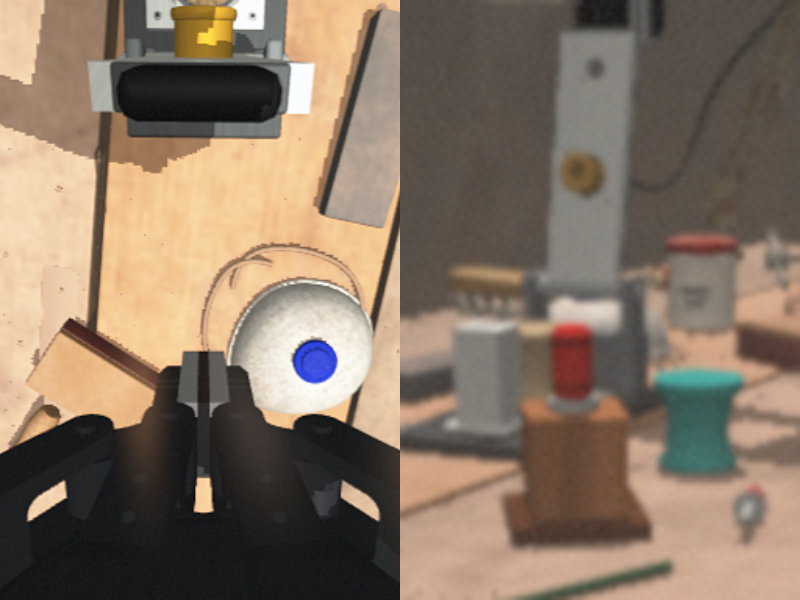

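The tab is centred ahead of the closed fingers, at (200,92) in the left half; the leaf is nearly upright and nothing is touching. Now I'll work out the arc increments.

Run:
```python
import numpy as np
X,Z=-204.3,254.2
pts=[(-140,262)]
for a in [1.5,1.4,1.3,1.2,1.1,1.0,.9,.8,.7,.6,.5,.4,.3,.22,.15,.1,.06,.03]:
    pts.append((-80+190*np.cos(a)-6*np.sin(a)-11,88+190*np.sin(a)+6*np.cos(a)))
for p in pts:
    print(round(p[0]),round(p[1]),"dx %.1f dz(down) %.1f"%(p[0]-X,Z-p[1]));X,Z=p
```

```text
-140 262 dx 64.3 dz(down) -7.8
-84 278 dx 56.5 dz(down) -15.9
-65 276 dx 18.9 dz(down) 1.7
-46 273 dx 18.7 dz(down) 3.6
-28 267 dx 18.2 dz(down) 5.4
-10 260 dx 17.6 dz(down) 7.2
7 251 dx 16.8 dz(down) 8.9
22 241 dx 15.8 dz(down) 10.6
37 228 dx 14.7 dz(down) 12.1
50 215 dx 13.4 dz(down) 13.5
62 200 dx 12.0 dz(down) 14.8
73 184 dx 10.4 dz(down) 15.9
82 168 dx 8.8 dz(down) 16.8
89 150 dx 7.1 dz(down) 17.6
93 135 dx 4.4 dz(down) 14.6
96 122 dx 2.9 dz(down) 13.0
97 113 dx 1.5 dz(down) 9.4
98 105 dx 0.8 dz(down) 7.6
99 100 dx 0.4 dz(down) 5.7
```

Call:
{"fn": "move_arm", "kwargs": {
  "series": [
    [[1,15,0,-3,0],[1,20,0,-4,0],[1,17,0,-4,0],[1,17,0,-4,0],[1,17,0,-4,0],[1,17,0,-3,0],[1,17,0,-2,0],[1,0,0,0,0]]
  ]
}}

```text
time_s: 13.7
ee_pos: [0.6107, 0.0813, 0.2807]
tcp_rot: [180.0, -0.0, 97.4]
ft_force: [0.1, -0.5, 1.0]
gripper_width: -0.0004
```

Call:
{"fn": "move_arm", "kwargs": {
  "series": [
    [[1,19,0,1.7,0],[1,18.7,0,3.6,0],[1,18,0,5.4,0],[1,17.6,0,7.2,0],[1,16.8,0,9,0],[1,0,0,0,0]]
  ]
}}

```text
time_s: 14.3
ee_pos: [0.5984, 0.1703, 0.2516]
tcp_rot: [-179.8, -0.0, 97.4]
ft_force: [-0.5, -1.4, -0.3]
gripper_width: -0.0001
```

Call:
{"fn": "move_arm", "kwargs": {
  "series": [
    [[1,16,0,10.6,0],[1,14.7,0,12,0],[1,13.4,0,13.5,0],[1,12,0,14.8,0],[1,10.4,0,16,0],[1,8.8,0,16.8,0],[1,7,0,17.6,0],[1,0,0,0,0]]
  ]
}}

```text
time_s: 15.1
ee_pos: [0.5875, 0.2504, 0.1488]
tcp_rot: [-179.7, 0.1, 97.3]
ft_force: [-0.4, -0.5, 0.4]
gripper_width: 0.0
```

Call:
{"fn": "move_arm", "kwargs": {
  "series": [
    [[1,4.4,0,14.6,0],[1,3,0,10,0],[1,1,0,8,0],[1,0.5,0,5,0],[1,0.5,0,4,0],[1,0,0,0,0]]
  ]
}}

```text
time_s: 15.7
ee_pos: [0.5878, 0.2592, 0.1103]
tcp_rot: [-180.0, 0.0, 97.3]
ft_force: [0.7, -0.3, -0.6]
gripper_width: 0.0005
```

Call:
{"fn": "move_arm", "kwargs": {
  "series": [
    [[1,0,0,4,0],[1,0,0,3,0],[1,0,0,0,0]]
  ]
}}

```text
time_s: 16.0
ee_pos: [0.5881, 0.2595, 0.1036]
tcp_rot: [180.0, -0.0, 97.3]
ft_force: [1.3, 0.7, 0.4]
gripper_width: -0.0001
```

Call:
{"fn": "move_arm", "kwargs": {
  "series": [
    [[1,0,0,3,0],[1,0,0,2,0],[1,0,0,0,0]]
  ]
}}

```text
time_s: 16.3
ee_pos: [0.588, 0.2596, 0.0986]
tcp_rot: [180.0, -0.0, 97.3]
ft_force: [0.3, 1.2, 2.4]
gripper_width: -0.0003
```

Call:
{"fn": "move_arm", "kwargs": {
  "series": [
    [[1,0,0,2,0],[1,0,0,1.5,0],[1,0,0,0,0]]
  ]
}}

```text
time_s: 16.6
ee_pos: [0.588, 0.2597, 0.0954]
tcp_rot: [180.0, -0.0, 97.3]
ft_force: [0.1, 4.7, 4.8]
gripper_width: 0.0
```

Call:
{"fn": "move_arm", "kwargs": {
  "series": [
    [[1,0,0,-10,0],[0.7,0,0,-30,0],[0.3,0,0,-40,0],[0,0,0,-40,0],[0,-20,0,-20,0],[0,-10,0,0,0],[0,0,0,0,0]]
  ]
}}

```text
time_s: 17.3
ee_pos: [0.5915, 0.2282, 0.2347]
tcp_rot: [-180.0, 0.0, 97.2]
ft_force: [0.5, 0.3, -0.3]
gripper_width: 0.0851
```

Run:
```python
from station import r
from h import *
s=r.sense();print(s['time_s'],s['ee_pos'],s['tcp_rot'],s['ft_force'])
c=r.capture("wrist");img=c["img"][:,:,::-1];np.savez("wrist7.npz",K=c["mtx"],E=c["extrinsics"],ee=s['ee_pos']);cv2.imwrite("raw_w7.png",img);cv2.imwrite("pics/w7.png",cv2.resize(img,(800,600),interpolation=cv2.INTER_CUBIC))
```

```text
17.3 [0.59152485 0.22819391 0.23470594] [-1.79951468e+02  3.44903882e-02  9.71892284e+01] [ 0.50523492  0.27706828 -0.26492067]
```

View pics/w7.png

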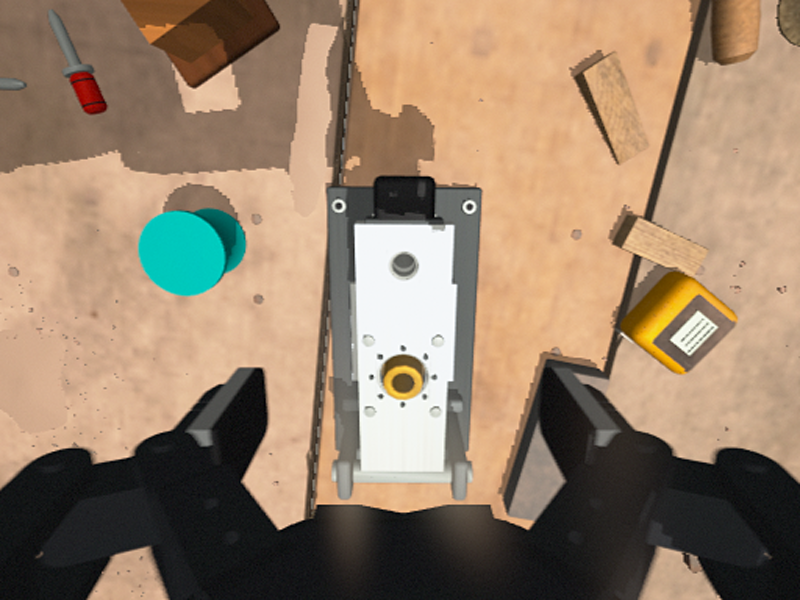

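The view shows the leaf down on the capital, with the bush at (403,379) and the leaf hole at (404,265). Next I'll pin down the hole position numerically from several frames and find the pin.

Run:
```python
from station import r
from h import *
yh=np.array([-np.sin(np.radians(7.2)),np.cos(np.radians(7.2)),0])
def load(n):
    d=np.load(f"wrist{n}.npz");return (d["K"],d["E"]),cv2.cvtColor(cv2.imread(f"raw_w{n}.png"),cv2.COLOR_BGR2GRAY)
for n,(u,v),z in[(4,(404,187),.082),(5,(398,149),.082),(7,(404,265),.101)]:
    C,g=load(n);u,v=int(u/1.5625),int(v/1.5625)
    w=g[v-14:v+15,u-14:u+15].astype(np.uint8);big=cv2.resize(w,None,fx=1,fy=1)
    print(n,C[0][0,0]*.0145/ -((C[1][:3,:3]@[.59,.238,z]+C[1][:3,3])[2]));print(w[6:23,4:25])
    print(onz(*C,(u),(v),z))
C,g=load(7);hinge=[onz(*C,(404)/1.5625,(472)/1.5625,.094)];bush=onz(*C,403/1.5625,379/1.5625,.110);print(hinge,bush)
```

```text
4 18.45191353243573
[[211 209 204 197 170 145 139 140 144 144 144 140 138 138 137 143 163 190
  201 254 255]
 [211 214 195 160 142 137 138 140 146 148 153 150 148 144 140 139 139 150
  180 197 203]
 [206 190 157 146 143 142 151 174 189 195 200 203 200 187 162 145 140 142
  145 171 198]
 [196 160 145 146 150 172 207 213 211 210 204 206 209 212 210 186 154 146
  143 145 189]
 [171 148 143 149 173 205 211 209 210 211 209 204 204 204 210 212 195 158
  142 142 160]
 [156 146 143 172 204 208 206 205 207 210 209 207 206 203 202 208 213 179
  148 146 144]
 [149 149 129 165 199 208 207 205 207 208 211 210 209 208 202 202 209 172
  135 143 145]
 [146 148 111 188 209 203 204 207 205 203 206 210 211 209 208 205 206 168
  124 141 150]
 [151 136 100 185 214 206 204 202 206 206 205 206 208 211 210 210 211 178
  115 133 153]
 [155 131  97 165 206 212 209 204 201 205 204 204 206 209 209 213 213 172
  107 122 150]
 [160 130  93 133 196 211 211 209 206 203 204 207 206 204 206 211 216 156
   98 115 148]
 [161 135 103 110 189 212 211 210 209 207 204 203 204 205 205 211 191 127
   88 112 144]
 [163 140 10
[... 2989 characters left out ...]
17 116 117 128 141 145 133 104 117
  151 169 238]
 [243 222 213 156  96 104 134 146 152 151 150 153 152 150 138 111  87 145
  160 199 243]
 [249 228 213 180 120  92  97 119 134 143 143 145 136 124 100  90 107 170
  167 221 245]
 [247 240 223 216 184 124  94  91  96 100 105 102  96  93  95 109 162 185
  196 238 247]
 [247 248 236 199 209 192 132 103  98  99  98  97  98 101 116 166 185 195
  229 245 247]
 [247 247 247 231 219 219 206 167 133 118 115 117 131 157 178 188 192 223
  244 248 245]
 [247 246 247 246 233 220 211 208 207 198 195 199 198 196 192 195 229 244
  247 247 247]]
[0.59034726 0.23772624 0.101     ]
[array([0.60998219, 0.08758866, 0.094     ])] [0.59928693 0.16662054 0.11      ]
```

Leaf hole is about (0.5905, 0.238). Moving over the pin.

Call:
{"fn": "move_arm", "kwargs": {
  "series": [
    [[0,12,-9,0,0],[0,22,-18,0,0],[0,25,-20,0,0],[0,25,-20,5,0],[0,25,-20,5,0],[0,25,-20,5,0],[0,22,-18,5,0],[0,15,-13,5,0],[0,6,-5,5,0],[0,0,0,0,0]]
  ]
}}

```text
time_s: 18.35
ee_pos: [0.4259, 0.3876, 0.2038]
tcp_rot: [-179.9, 0.1, 97.4]
ft_force: [-0.6, -0.9, -1.1]
gripper_width: 0.0852
```

```bash
cat > pin.py <<'E'
from station import r
from h import *
s=r.sense();print(s['time_s'],s['ee_pos'],s['tcp_rot'],s['gripper_width'],s['ft_force'])
c=r.capture("wrist");img=c["img"][:,:,::-1].copy();K,E=c["mtx"],c["extrinsics"];cv2.imwrite("raw_pin.png",img)
hsv=cv2.cvtColor(img,cv2.COLOR_BGR2HSV)
m=(((hsv[...,0]<6)|(hsv[...,0]>174))&(hsv[...,1]>170)&(hsv[...,2]>60)).astype(np.uint8)
n,l,st,ce=cv2.connectedComponentsWithStats(m)
for i in range(1,n):
    if st[i,4]>60: print(st[i],ce[i])
E
python3 pin.py
python3 - <<'E'
import cv2
im=cv2.imread('raw_pin.png');cv2.imwrite('pics/w8.png',cv2.resize(im,(800,600),interpolation=cv2.INTER_CUBIC))
E
```

```text
18.35 [0.42591329 0.38763552 0.20382795] [-1.79885982e+02  6.43920624e-02  9.73867044e+01] 0.0852427471831502 [-0.55972677 -0.9002096  -1.08504347]
[248 174  27  34 737] [261.01221167 190.91316147]
[ 93 203  21  14 240] [102.89583333 209.15833333]
[179 207  17  21 234] [187.35042735 217.41880342]
```

View pics/w8.png

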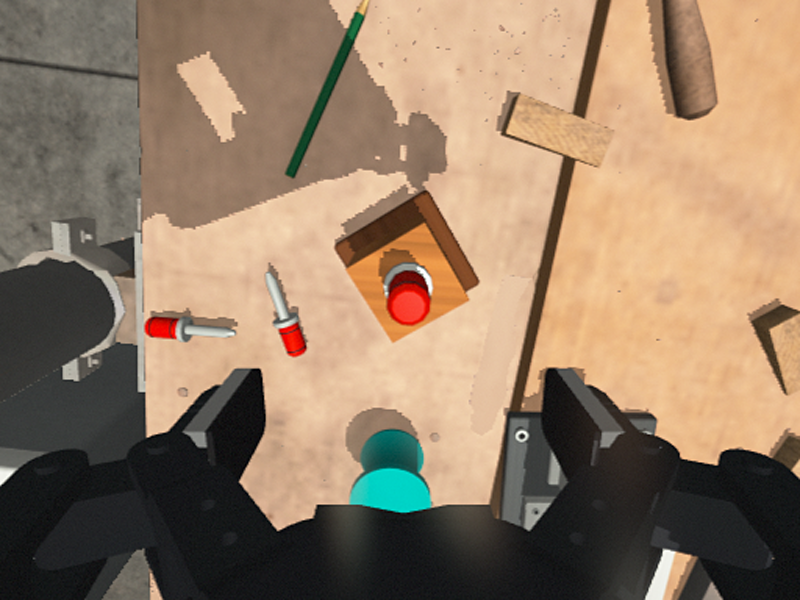

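The pin head's top disc is at raw (261.3,194.7), nearly centred under the gripper, and the block is fully visible. Computing the approach.

Run:
```python
from station import r
from h import *
c=r.capture("wrist");K,E=c["mtx"],c["extrinsics"]
p=onz(K,E,261.3,194.7,.114);q=onz(K,E,408.5/1.5625,277/1.5625,.074);print(p,q)
s=r.sense();print(s['ee_pos'],tooldelta(s,[*p[:2],.076]))
```

```text
[0.42991108 0.38495824 0.114     ] [0.42975666 0.38992238 0.074     ]
[0.4275036  0.38686049 0.20477138] [ -2.12977926   2.20855289 128.77138345]
```

Call:
{"fn": "move_arm", "kwargs": {
  "series": [
    [[0,-2.1,2.2,10,0],[0,0,0,30,0],[0,0,0,35,0],[0,0,0,30,0],[0,0,0,15,0],[0.2,0,0,8.5,0],[0.4,0,0,0,0],[0.5,0,0,0,0],[0.5,0,0,0,0]]
  ]
}}

```text
time_s: 19.35
ee_pos: [0.4305, 0.3857, 0.0778]
tcp_rot: [179.9, -0.1, 97.3]
ft_force: [-0.0, 0.0, 0.5]
gripper_width: 0.0427
```

```bash
python3 pin.py
```

```text
19.35 [0.43049889 0.38567282 0.07783595] [ 1.79893290e+02 -5.95749647e-02  9.72754436e+01] 0.042733658688171985 [-0.02884695  0.01564027  0.48209136]
[ 227  222   54   78 3271] [253.4701926 262.7884439]
[  0 251  33  22 526] [ 14.28897338 260.7243346 ]
[130 256  27  22 324] [144.55555556 267.90740741]
```

Run:
```python
from station import r
from h import *
c=r.capture("wrist");K,E=c["mtx"],c["extrinsics"];s=r.sense()
for v in(272,274,276):
    p=onz(K,E,253.9,v,.114);print(p,tooldelta(s,[*p[:2],.0765]))
```

```text
[0.42842392 0.38884769 0.114     ] [ 3.47178394 -1.38854189  1.02998941]
[0.4285361  0.38794687 0.114     ] [ 2.56400727 -1.39141436  1.02925425]
[0.42864873 0.38704237 0.114     ] [ 1.65252867 -1.39429854  1.02851609]
```

Call:
{"fn": "move_arm", "kwargs": {
  "series": [
    [[0.55,1.2,-1.4,1,0],[0.65,0,0,0,0],[0.7,0,0,0,0],[0.75,0,0,0,0],[0.85,0,0,0,0],[0.85,0,0,0,0],[0.85,0,0,0,0]]
  ]
}}

```text
time_s: 20.15
ee_pos: [0.4284, 0.3864, 0.0758]
tcp_rot: [180.0, -0.0, 97.3]
ft_force: [-2.8, -0.0, 5.8]
gripper_width: 0.0227
```

Call:
{"fn": "move_arm", "kwargs": {
  "series": [
    [[0.85,0,0,-5,0],[0.85,0,0,-5,0],[0.85,0,0,0,0]]
  ]
}}

```text
time_s: 20.45
ee_pos: [0.4286, 0.3864, 0.0863]
tcp_rot: [179.9, -0.0, 97.3]
ft_force: [0.5, -0.3, -1.7]
gripper_width: 0.0226
```

Pin gripped (22.6 mm reading) and lifting. Carrying it over to the leaf hole.

Call:
{"fn": "move_arm", "kwargs": {
  "series": [
    [[0.85,0,0,-15,0],[0.85,0,0,-25,0],[0.85,0,0,-30,0],[0.85,0,0,-25,0],[0.85,-7,6,-13,0],[0.85,-16,14,0,0],[0.85,-23,19,0,0],[0.85,-25,21,0,0],[0.85,-25,21,0,0],[0.85,-25,21,0,0],[0.85,-22,19,0,0],[0.85,-16,13.5,0,0],[0.85,-9,7.5,0,0],[0.85,0,0,0,0],[0.85,0,0,0,0]]
  ]
}}

```text
time_s: 21.95
ee_pos: [0.5899, 0.2381, 0.1935]
tcp_rot: [-180.0, -0.0, 97.3]
ft_force: [-0.3, 0.2, -1.3]
gripper_width: 0.0226
```

```bash
python3 pin.py
python3 - <<'E'
from station import r
from h import *
s=r.sense();print(tooldelta(s,[.5905,.238,.195]))
c=r.capture("wrist");w=cv2.resize(c["img"][:,:,::-1],(800,600),interpolation=cv2.INTER_CUBIC)[:,200:600]
K,E=c["mtx"],c["extrinsics"];np.savez("wrist9.npz",K=K,E=E)
print(proj(K,E,[.5905,.238,.094])*1.5625-[200,0])
c=r.capture("side");K,E=c["mtx"],c["extrinsics"];o=proj(K,E,[.5905,.238,.12]);print("side",o);u,v=int(o[0]),int(o[1])
u0,v0=u-33,max(0,v-60)
t=cv2.resize(c["img"][v0:v0+100,u0:u0+67,::-1],(400,600),interpolation=cv2.INTER_CUBIC)
for z in(.094,.13): print(z,(proj(K,E,[.5905,.238,z])-[u0,v0])*[400/67,6]+[400,0])
cv2.imwrite("pics/w9.png",np.hstack([w,t]))
E
```

```text
21.95 [0.58987334 0.23810507 0.19345878] [-1.79963972e+02 -9.04341896e-03  9.72934177e+01] 0.022568939423171255 [-0.32249617  0.15602889 -1.29278037]
[ 19  49  27  30 485] [31.96082474 63.62061856]
[233 226  38  36 691] [251.32850941 240.97250362]
[ 231  252   54   53 2218] [256.80207394 277.93642922]
[-0.47086031  0.7230736  -1.44795861]
[204.31390595 295.72685147]
side [211.48048633  65.97777161]
0.094 [602.3287612  425.93037042]
0.13 [598.9297581  342.43954277]
```

View pics/w9.png

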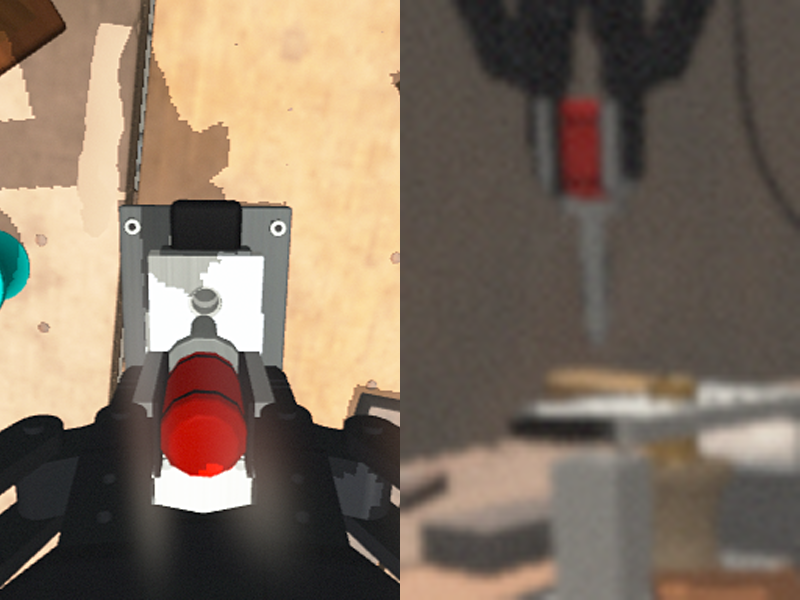

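The wrist view shows the leaf hole at (206,300) and the pin tip at (205,320). In the side view the tip is at (597,343), where I predicted it. That was my twelfth picture, so from here I go by numbers.

Run:
```python
from station import r
from h import *
d=np.load("wrist9.npz");K,E=d["K"],d["E"]
f=lambda u,v,z:onz(K,E,(u+200.5)/1.5625-.5,(v+.5)/1.5625-.5,z)
h=f(206,300,.101);print("hole",h)
for z in(.127,.13,.133):print("tip",f(205,320,z))
print("tip px if under tcp",proj(K,E,[.5899,.2381,.13])*1.5625-[200,0])
```

```text
hole [0.59124633 0.23789937 0.101     ]
tip [0.59095234 0.23559608 0.127     ]
tip [0.59081365 0.23660644 0.13      ]
tip [0.59067496 0.23761681 0.133     ]
tip px if under tcp [203.18599973 316.46264405]
```

Call:
{"fn": "move_arm", "kwargs": {
  "series": [
    [[0.85,0.8,0.6,5,0],[0.85,0,0,10,0],[0.85,0,0,8,0],[0.85,0,0,4,0],[0.85,0,0,4,0],[0.85,0,0,4,0],[0.85,0,0,0,0]]
  ]
}}

```text
time_s: 22.8
ee_pos: [0.5908, 0.2384, 0.158]
tcp_rot: [-180.0, 0.0, 97.3]
ft_force: [0.4, 0.2, -1.2]
gripper_width: 0.0224
```

Call:
{"fn": "move_arm", "kwargs": {
  "series": [
    [[0.85,0,0,3,0],[0.85,0,0,3,0],[0.85,0,0,3,0],[0.85,0,0,0,0]]
  ]
}}

```text
time_s: 23.2
ee_pos: [0.5907, 0.2384, 0.1491]
tcp_rot: [-180.0, 0.0, 97.3]
ft_force: [0.3, 0.4, -1.8]
gripper_width: 0.0225
```

Call:
{"fn": "move_arm", "kwargs": {
  "series": [
    [[0.85,0,0,3,0],[0.85,0,0,3,0],[0.85,0,0,3,0],[0.85,0,0,0,0]]
  ]
}}

```text
time_s: 23.6
ee_pos: [0.5907, 0.2384, 0.14]
tcp_rot: [-180.0, 0.0, 97.3]
ft_force: [1.7, -0.5, -1.1]
gripper_width: 0.0226
```

Call:
{"fn": "move_arm", "kwargs": {
  "series": [
    [[0.85,0,0,3,0],[0.85,0,0,3,0],[0.85,0,0,3,0],[0.85,0,0,0,0]]
  ]
}}

```text
time_s: 24.0
ee_pos: [0.5907, 0.2384, 0.1311]
tcp_rot: [-180.0, 0.0, 97.3]
ft_force: [0.7, 0.8, -0.8]
gripper_width: 0.0229
```

Call:
{"fn": "move_arm", "kwargs": {
  "series": [
    [[0.85,0,0,4,0],[0.85,0,0,4,0],[0.85,0,0,4,0],[0.85,0,0,4,0],[0.85,0,0,0,0]]
  ]
}}

```text
time_s: 24.5
ee_pos: [0.5906, 0.2384, 0.1148]
tcp_rot: [-179.9, 0.0, 97.3]
ft_force: [0.1, 0.9, -1.6]
gripper_width: 0.0229
```

Call:
{"fn": "move_arm", "kwargs": {
  "series": [
    [[0.85,0,0,3,0],[0.85,0,0,3,0],[0.85,0,0,2,0],[0.85,0,0,0,0]]
  ]
}}

```text
time_s: 24.9
ee_pos: [0.5911, 0.2387, 0.1076]
tcp_rot: [180.0, -0.0, 97.3]
ft_force: [0.0, 1.1, -0.5]
gripper_width: 0.0228
```

Call:
{"fn": "move_arm", "kwargs": {
  "series": [
    [[0.85,0,0,2,0],[0.85,0,0,2,0],[0.85,0,0,0,0]]
  ]
}}

```text
time_s: 25.2
ee_pos: [0.5911, 0.2387, 0.1037]
tcp_rot: [180.0, -0.0, 97.3]
ft_force: [-0.4, 3.0, 3.0]
gripper_width: 0.0222
```

Call:
{"fn": "move_arm", "kwargs": {
  "series": [
    [[0.85,0,0,1,0],[0.85,0,0,1,0],[0.85,0,0,0,0]]
  ]
}}

```text
time_s: 25.5
ee_pos: [0.5911, 0.2388, 0.102]
tcp_rot: [180.0, -0.0, 97.3]
ft_force: [-1.4, 4.8, 6.1]
gripper_width: 0.0227
```

Call:
{"fn": "move_arm", "kwargs": {
  "series": [
    [[0.85,0,0,0.7,0],[0.85,0,0,0,0]]
  ]
}}

```text
time_s: 25.7
ee_pos: [0.5911, 0.2389, 0.1018]
tcp_rot: [180.0, -0.0, 97.3]
ft_force: [-3.9, 2.9, 11.0]
gripper_width: 0.0227
```

Call:
{"fn": "move_arm", "kwargs": {
  "series": [
    [[0.85,0,0,0.7,0],[0.85,0,0,0,0]]
  ]
}}

```text
time_s: 25.9
ee_pos: [0.5912, 0.2389, 0.1017]
tcp_rot: [179.9, -0.0, 97.3]
ft_force: [-6.2, 2.5, 16.3]
gripper_width: 0.0227
```

Call:
{"fn": "move_arm", "kwargs": {
  "series": [
    [[0.85,0,0,0,0],[0.85,0,0,0,0],[0.85,0,0,0,0],[0.85,0,0,0,0]]
  ]
}}

```text
time_s: 26.3
ee_pos: [0.5912, 0.2389, 0.1017]
tcp_rot: [179.9, -0.0, 97.3]
ft_force: [-6.3, 2.0, 16.5]
gripper_width: 0.0228
```

Run:
```python
from station import r
from h import *
c=r.capture("side");K,E=c["mtx"],c["extrinsics"];hsv=cv2.cvtColor(c["img"],cv2.COLOR_RGB2HSV)
m=(((hsv[...,0]<6)|(hsv[...,0]>174))&(hsv[...,1]>150)&(hsv[...,2]>70)).astype(np.uint8)
n,l,st,ce=cv2.connectedComponentsWithStats(m)
print([ (st[i].tolist(),ce[i].round(1)) for i in range(1,n) if st[i,4]>30])
print(proj(K,E,[.5911,.2389,.100]),proj(K,E,[.5911,.2389,.140]),proj(K,E,[.5911,.2389,.12]))
s=r.sense();print(s['time_s'],s['ee_pos'],s['ft_force'],s['gripper_width'])
```

```text
[([206, 59, 6, 15, 75], array([208.7,  65.6])), ([313, 128, 9, 5, 35], array([317.1, 130.1]))]
[211.42124919  73.7206427 ] [210.77852671  58.15636208] [211.10239588  65.99923487]
26.35 [0.59118096 0.23886767 0.10173069] [-6.82279558  2.46835695 15.80315674] 0.022741489319955937
```

The red head spans rows 59–74 in the side view; a seated collar predicts 58.2–73.7. The push is steady at about 16 N. Handing in.

```bash
python3 -c "
from station import r
print(r.hand_in());print(r.sense()['ft_force'])"
```

```text
the job is handed in; nothing more can be done
None
the job is handed in; nothing more can be done
```

The job is done and handed in at about 26.4 s on the robot's clock. The capital stands upright in the nest with the leaf swung down onto it. The pin is through the leaf into the post, and the gripper still holds its head and presses down.

- **Seating:** the downward force rose sharply at TCP z = 101.7 mm, where the collar was expected to seat. In the side camera the pin's head spans rows 59–74, against 58.2–73.7 predicted for a seated collar.
- **Push:** it held steady at about 16 N, above the 6–10 N needed to keep the leaf shut. About 6–7 N of sideways force also showed at the wrist, and I left it there.
- **Grip on the stone:** the gripper has no squeeze reading, so I can't confirm the actual force. I closed it in small steps to just past contact. The opening read about 56 mm on the 60 mm disc, so there was some give in the fingers. The lift showed only the stone's weight, and setting it down peaked at about 10 N.
- **Disagreements:** top and wrist camera positions differed by up to about 6 mm, and I went by the close wrist views.
- **Not checked:** I had used all 12 pictures before the pin went in, so I checked the final state by numbers only.

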